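# Hold the reading lens at its focal height over the culture dish

## Robot

A 6-joint arm with a two-finger parallel gripper is mounted at the origin on the work surface. World frame = base frame: x ahead of the robot, y to its left, z up, the work surface at z = 0. Lengths are in m, angles in rad, forces in N, time in s.
With the tool pointing down it reaches from about 0.35 to 0.725 m from the base axis. Payload 6 kg.
Tool frame: the origin (TCP) lies on the centre line of the jaws, within the pads' length; the fingertips stand 14 mm ahead of it and the grasp point (between the pads) lies 5 mm behind it; z points along the fingers, y is the line along which they close (so a half turn about z gives the same grasp; the last joint's range is limited). The gripper opens to 85 mm and grips with 20 to 120 N. Pads are 22 mm wide; open, the fingers measure 114 mm over their backs; the gripper's body (76 mm by 85 mm) begins 54 mm behind the grasp point. The pads swing forward as they close: fully open they stand 13 mm farther back than shut.
Start: joints at [1.596, 0.04, 0.085, 0, -1.615, -0.334], TCP at [0.182, 0.572, 0.245] pointing down, gripper open.
Joint ranges: [-2.56, 2.56], [-1.29, 2.01], [-1.08, 1.49], [-3.29, 1.98], [-2.81, -0.18], [-2.99, 2.99]. Speed limits (rad/s): [2.57, 2.57, 3.01, 3.14, 3.14, 3.14].

## Interface

Orientations are given as a 3x3 rotation matrix whose columns are the frame's x, y, z axes.
In Python, from workcell import move_to, move_linear, movej, release, close, hold, inverse_kinematics, get_image, MotionError, finish_job, silhouettes, get_time_s, get_joints, get_joint_velocities, get_tau, get_position, get_tcp_rot, get_force, get_wrist_torque, get_opening, get_gripper_force gives the robot as it stands. Calls block until the motion is done:
- move_to(position, orientation): joint-space move of the TCP to a pose.
- move_linear(position, rotation=None, max_speed=0.15, f_stop=None): straight line of the TCP; rotation=None keeps the orientation; max_speed is the mean speed in m/s. With f_stop (N) it stops when the force on the tool has changed by that much, and returns True; else False.
- movej(angles): joint-space move.
- release() and close(): open the fingers fully, or close them until they stop; the grip force is fixed at half the most.
- hold(seconds).
- inverse_kinematics(position, orientation): joint angles nearest the present ones, or None.
- get_image(name): name is "scene" or "top" or "wrist"; returns a dict with "color" (384x512x3 uint8, red, green, blue), "fx", "fy", "cx", "cy" (pixels), "k1" (the pictures are not rectified: a ray, as slopes to the right and down, at radius r is drawn at 1 + k1 r^2 times it, then the intrinsics apply), "R" (3x3) and "t" (3): a world point X has camera coordinates R X + t; the wrist camera has in their place "mount" (4x4, takes a point from camera to tool coordinates, whose origin is the TCP and whose axes are the flange's). Camera axes: x right, y down, z forward; pixel columns grow to the right and rows downward; lengths in m; the calibration is good to about 2 mm. A picture is of the moment at which its call begins: read the wrist's pose just before it. There is no depth.
A pose or a line that the arm cannot do raises MotionError and nothing moves.
- finish_job(): hands the job in; it is judged then, once.
Trained networks look in the newest picture that a camera, given by its name, has taken for a name from the list of things; names that differ only in an ending like _2 or _b are one class to them, and where a whole thing is asked for, a point or a joint stands for the part that bears it (a point fixed in the world has none). Each returns a list of dicts, best first, with "p" (0 to 1); they miss things now and then, are a little off and sometimes report something else, mostly with a low value. They report only what shows in the picture. A call takes as long as a camera call. They do not tell look-alikes from the thing itself.
- silhouettes(camera, thing): "pixels" (384x512 bool, what is visible of it) and "extent" ([centre column, centre row, width, height] in pixels, round what is visible of it).
Readings, each from a call of its own:
- get_time_s(): time.
- get_joints(): joint angles.
- get_joint_velocities(): joint speeds.
- get_tau(): joint torques, N m.
- get_position(): TCP position.
- get_tcp_rot(): TCP orientation.
- get_force(): force on the tool from outside, world axes, zero at the start.
- get_wrist_torque(): the same for the moment, N m.
- get_opening(): opening from 0.0 (shut) to 1.0 (fully open).
- get_gripper_force(): force on a finger pad.
Only numpy, scipy, OpenCV 4.12 (cv2) and the standard library are available. Lean on these libraries where they do the work, as an engineer would, in place of code of your own. Each camera call takes 0.05 s, during which the arm holds its last target. There are 200 camera calls.

## Task

Pull open the top drawer of the small cabinet, take out the reading lens and hold it by its handle, level over the culture dish on the retort stand's base, centred on the dish and with the glass at the height of the stand's horizontal cross rod, which has been set at the focal height. Finish while still holding it there steadily in the gripper, resting on nothing, so that the colonies can be counted. Do not touch the dish with the lens, leave the slide box in the drawer, and do not disturb the dish, the cross rod or anything else on the bench.

Things in the scene. Friction and masses are not known exactly. Their poses are not given: they have to be found in the camera images.
- cabinet_drawer0 (a joint): how far the top drawer is open, m: 0 shut, 0.198 fully out; starts up to 0.02 ajar. About 1 N of friction; stays where left. Inner floor 90 mm above the bench, inside 235 long (x) x 258 wide; side walls reach 138 mm, front panel 148 mm, cabinet top 160 mm above the bench. The front panel's inner face is 56 mm behind the handle bar's centre line
- cabinet_drawer0_handle (a point): middle of the handle of the top of two drawers in a small white benchtop cabinet (280 deep x 300 wide x 160 high, fixed; wooden drawer fronts). A level steel bar 11 thick x 120 long, 122 mm above the bench, 35 mm out from the front on two 8 mm stalks 51 mm either side. Axes: z up, y along the bar, x straight into the cabinet: the drawer slides out along -x. The lower drawer's handle is 68 mm under it
- loupe: reading lens lying flat in the top drawer, hidden while shut: glass in a steel rim 83 across x 12 thick, black handle 95 x 18 wide x 18 high, 0.10 to 0.17 kg, balanced about 59 mm from the glass's middle. Origin: underside, below the glass's middle; handle along -x (x = -54 to -149 mm, z = 0 to 18), z square to the glass, up. Lies across the drawer within 12 degrees, its handle towards +y of the drawer handle's axes
- loupe_lens (a point): middle of the glass of the reading lens, 6 mm above loupe's origin; same axes as loupe
- loupe_grip (a point): point inside the reading lens's handle, near the balance point, 88 mm from the middle of the glass along the handle (loupe x = -88 mm, z = 9 mm): a good place to pinch it across its 18 mm width
- stand: retort stand: dark base plate 210 (x) x 140 (y) x 8 mm, fixed to the bench, with an upright steel rod 12 mm thick and 418 mm high at 80 mm from the plate's centre along its +x axis. Origin: centre of the plate's underside; z up
- cross_rod (a point): middle of the horizontal steel cross rod, 8 thick x 160 long along the stand's y, clamped by a boss head to the upright rod at 0.13 to 0.19 m above the bench; centre line at stand x = +62 mm, from y = -45 to +115 mm (point at +35). The height of its centre line is the focal height for the middle of the glass
- dish: round clear culture dish (the one that lies on the stand's base plate), 90 across and 15 high, with pale colonies on brown agar; loose, 0.05 kg. Origin: centre of its underside, on the plate (8 mm above the bench), 88 to 112 mm from the upright; z up
- slide_box: grey slide box 84 (x) x 32 (y) x 26 mm high, loose in the top drawer against its -y side, beside the glass of the lens; stays in the drawer. Origin: centre of its underside
- spatula: steel spatula 8 to 12 mm wide, 8 thick and 122 long (along its x), lying on the bench, loose bystander. Origin: middle of its underside
- dish_stack: stack of three spare culture dishes, 90 across and 45 high, loose bystander. Origin: centre of its underside
- amber_bottle: amber glass reagent bottle, 68 across and 150 high, loose bystander. Origin: centre of its underside
- beaker: glass beaker, 70 across and 90 high, loose bystander. Origin: centre of its underside
- flask: conical glass flask, 80 across and 125 high, loose bystander. Origin: centre of its underside
- marker: marker pen, 143 long (along its x) and 13 thick, lying on the bench, loose bystander. Origin: near its middle, on its underside
Not all that is in view belongs to the job. Leave any black or purple look-alike of the dish alone.

How it is judged:
By the outcome, as a careful person would: the job done as asked, in the order asked, and still so for the second after the job is handed in, while the arm keeps its last pose, push and grip.
It also fails if it takes over 61 s, if anything falls off the work surface, if the arm or the gripper's body presses on something with over 40 N, if the wrist force passes 120 N, or if a joint passes its speed limit or range.

## Working session

There is one attempt and no reset: what is moved stays moved. The work goes in short steps, each a Python script; the robot and the scene stay as the last script left them, time stands still between calls to the robot, and variables do not carry over. Pictures are saved under pics/ and viewed, at most 10 in all, crops included, and the job is handed in when it is done.

```bash
mkdir -p pics; ls
cat > h.py <<'E'
import numpy as np, cv2
from workcell import *
def cam(name):
    if name=='wrist':
        p=np.array(get_position());R=np.array(get_tcp_rot())
        im=get_image(name);M=np.array(im['mount']);Rw=R@M[:3,:3];c=p+R@M[:3,3]
        im['R']=Rw.T;im['t']=-Rw.T@c
    else: im=get_image(name)
    im['K']=np.array([[im['fx'],0,im['cx']],[0,im['fy'],im['cy']],[0,0,1.]]);im['d']=np.array([im['k1'],0,0,0.])
    im['R']=np.array(im['R']);im['t']=np.array(im['t']);return im
def ray(im,uv):
    q=cv2.undistortPoints(np.array(uv,float).reshape(-1,1,2),im['K'],im['d']).reshape(-1,2)
    d=np.c_[q,np.ones(len(q))]@im['R'];return -im['R'].T@im['t'],d
def atz(im,uv,z):
    c,d=ray(im,uv);return c+d*((z-c[2])/d[:,2])[:,None]
def proj(im,X):
    return cv2.projectPoints(np.array(X,float).reshape(-1,1,3),cv2.Rodrigues(im['R'])[0],im['t'],im['K'],im['d'])[0].reshape(-1,2)
def save(im,n): cv2.imwrite('pics/'+n,im['color'][:,:,::-1])
E
python3 - <<'E'
from h import *
np.set_printoptions(precision=3,suppress=True)
for c in ['scene','top']:
    im=cam(c);save(im,c+'0.png');print(c,'cam',-im['R'].T@im['t'])
    for th in ['cabinet_drawer0_handle','stand','cross_rod','dish','spatula','dish_stack','amber_bottle','beaker','flask','marker']:
        for s in silhouettes(c,th)[:3]:
            print(th,round(s['p'],2),np.round(s['extent']),atz(im,[s['extent'][:2]],0.02)[0])
a=cv2.imread('pics/scene0.png');b=cv2.imread('pics/top0.png')
E
```

```text
pics
scene cam [ 1.153 -0.625  1.133]
cabinet_drawer0_handle 0.63 [238. 191.  24.  21.] [0.459 0.041 0.02 ]
cabinet_drawer0_handle 0.61 [116. 270.  31.  29.] [ 0.368 -0.494  0.02 ]
cabinet_drawer0_handle 0.54 [301. 167.  38.  57.] [0.578 0.305 0.02 ]
stand 0.56 [205. 248.  69.  98.] [ 0.545 -0.234  0.02 ]
stand 0.49 [115. 269.  23.  28.] [ 0.362 -0.491  0.02 ]
cross_rod 0.5 [220. 247.  34.  30.] [ 0.586 -0.196  0.02 ]
cross_rod 0.43 [296. 164.  20.  23.] [0.551 0.308 0.02 ]
dish 0.81 [199. 266.  27.  25.] [ 0.579 -0.298  0.02 ]
dish 0.78 [194. 319.  31.  25.] [ 0.703 -0.438  0.02 ]
dish 0.62 [164. 240.  23.  18.] [ 0.403 -0.305  0.02 ]
dish_stack 0.64 [304. 127.  19.  19.] [0.436 0.529 0.02 ]
dish_stack 0.2 [116. 271.  27.  30.] [ 0.373 -0.495  0.02 ]
amber_bottle 0.9 [284. 244.  19.  26.] [ 0.754 -0.043  0.02 ]
beaker 0.86 [114. 270.  28.  30.] [ 0.363 -0.496  0.02 ]
flask 0.77 [148. 312.  26.  36.] [ 0.573 -0.517  0.02 ]
marker 0.47 [237. 192.  20.  19.] [0.457 0.036 0.02 ]
top cam [0.312 0.01  1.374]
cabinet_drawer0_handle 0.57 [190. 179.  98.  20.] [0.645 0.25  0.02 ]
stand 0.98 [356. 195.  59.  98.] [ 0.637 -0.295  0.02 ]
cross_rod 0.72 [348. 176.  41.  25.] [ 0.701 -0.268  0.02 ]
dish 0.82 [398. 184.  28.  33.] [ 0.689 -0.434  0.02 ]
dish 0.79 [354. 273.  31.  28.] [ 0.388 -0.3    0.02 ]
spatula 0.4 [133. 248.  16.  32.] [0.406 0.407 0.02 ]
dish_stack 0.7 [ 96. 239.  35.  30.] [0.423 0.53  0.02 ]
amber_bottle 0.68 [291. 144.  25.  32.] [ 0.795 -0.073  0.02 ]
beaker 0.83 [419. 275.  30.  24.] [ 0.396 -0.509  0.02 ]
beaker 0.33 [289. 146.  21.  30.] [ 0.787 -0.066  0.02 ]
flask 0.63 [425. 219.  37.  22.] [ 0.578 -0.528  0.02 ]
marker 0.52 [249. 243.  43.   7.] [0.454 0.039 0.02 ]
```

View pics/scene0.png

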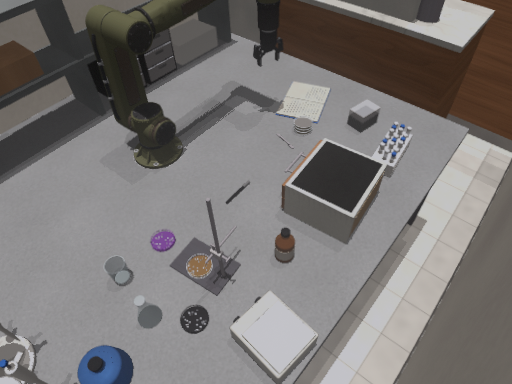

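View pics/top0.png

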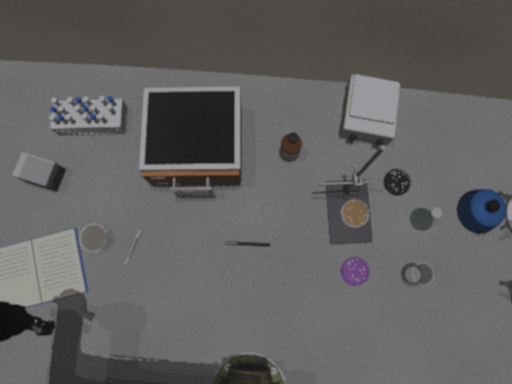

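The true dish is the one on the stand's dark plate (scene 199,266; top 355,213). The look-alikes are the purple dish (355,271 in top) and the black dish (397,182 in top), which stay put. The cabinet's handle bar is at about (192,181) in top. I'll check both with one enlarged crop.

Run:
```python
from h import *
np.set_printoptions(precision=3,suppress=True)
im=cam('top')
a=cv2.resize(im['color'][70:205,130:255],None,fx=3.1,fy=4*.775,interpolation=cv2.INTER_CUBIC)
b=cv2.resize(im['color'][140:275,305:430],None,fx=3.1,fy=4*.775,interpolation=cv2.INTER_CUBIC)
cv2.imwrite('pics/crop1.png',np.hstack([a,b])[:,:,::-1])
print('bar',atz(im,[[171,182],[211,181]],.122),'top corners',atz(im,[[143,88],[242,87],[240,166],[141,166]],.16))
for th in ['cabinet_drawer0','stand','dish','loupe']:
  for s in silhouettes('top',th)[:3]:
    m=s['pixels'].astype(np.uint8);r=cv2.minAreaRect(cv2.findNonZero(m))
    print(th,round(s['p'],2),np.round(s['extent']),r, m.sum())
```

```text
bar [[0.607 0.288 0.122]
 [0.62  0.167 0.122]] top corners [[0.892 0.409 0.16 ]
 [0.919 0.1   0.16 ]
 [0.664 0.082 0.16 ]
 [0.639 0.376 0.16 ]]
cabinet_drawer0 0.62 [191. 182. 103.  23.] ((190.0, 180.0), (20.0, 98.0), 90.0) 1197
stand 0.57 [356. 197.  58. 101.] ((350.8224792480469, 193.69422912597656), (53.97754669189453, 104.63539123535156), 7.431407928466797) 2280
dish 0.93 [355. 273.  28.  30.] ((355.0000305175781, 270.5000305175781), (28.991374969482422, 27.577163696289062), 45.0) 665
dish 0.91 [355. 213.  29.  28.] ((354.2500305175781, 213.25001525878906), (27.577167510986328, 26.87006378173828), 45.0) 637
dish 0.86 [397. 183.  25.  28.] ((396.90008544921875, 181.30001831054688), (27.280029296875, 25.491174697875977), 63.43495178222656) 574
```

View pics/crop1.png

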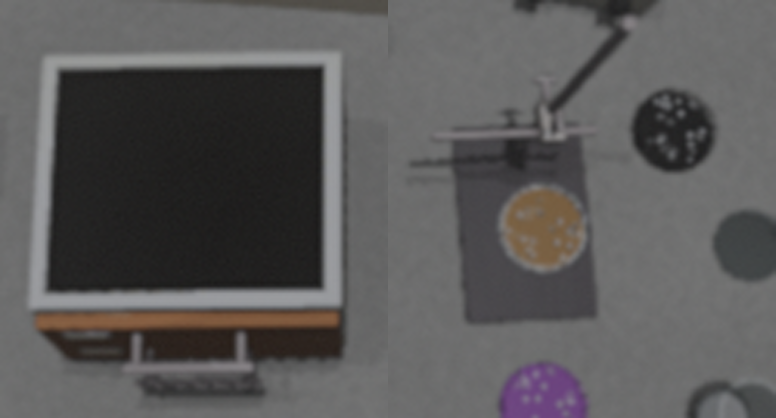

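The crop shows the agar dish at (355,213) on the plate, with the cross rod from (319,184) to (372,182). The handle bar runs from (170,189) to (211,189), and the drawer is slightly ajar.

Run:
```python
from h import *
np.set_printoptions(precision=3,suppress=True)
im=cam('top')
print('bar',atz(im,[[170.3,188.7],[211.3,189.4]],.122),'cab',atz(im,[[144.5,88.4],[239.7,86.8],[240.3,169.4],[139.7,169.4]],.16))
print('plate',atz(im,[[330.8,243.9],[372.1,242.3],[326,181.3],[366.3,181.3]],.008),'dish',atz(im,[[355,213.2]],.02))
print('rod',atz(im,[[319.2,184.2],[372.1,181.9]],.16))
b=atz(im,[[170.3,188.7],[211.3,189.4]],.122); y=(b[0]-b[1])/np.linalg.norm(b[0]-b[1]); x=np.array([y[1],-y[0],0])
# tool down, closing along drawer x ; view from 0.3 in front of/above bar
m=b.mean(0); print(m,x)
best=None
for s in (1,-1):
    R=np.c_[np.cross(s*x,[0,0,-1]),s*x,[0,0,-1]]
    p=m-.04*x+[0,0,.16]
    q=inverse_kinematics(p,R);print(s,q,np.linalg.det(R))
    if q is not None and (best is None or abs(q[5])<abs(best[0][5])): best=(q,p,R)
movej(best[0]);w=cam('wrist');save(w,'w1.png');print(get_time_s(),get_force(), -w['R'].T@w['t'])
print('pred bar px',proj(w,b))
```

```text
bar [[0.586 0.288 0.122]
 [0.594 0.164 0.122]] cab [[0.891 0.404 0.16 ]
 [0.919 0.107 0.16 ]
 [0.653 0.08  0.16 ]
 [0.628 0.379 0.16 ]]
plate [[ 0.474 -0.223  0.008]
 [ 0.489 -0.357  0.008]
 [ 0.68  -0.198  0.008]
 [ 0.691 -0.332  0.008]] dish [[ 0.578 -0.295  0.02 ]]
rod [[ 0.628 -0.155  0.16 ]
 [ 0.649 -0.312  0.16 ]]
[0.59  0.226 0.122] [0.998 0.067 0.   ]
1 [ 0.723  0.03   0.141  0.    -1.682  2.486] 1.0
-1 [ 0.723  0.03   0.141  0.    -1.682 -0.655] 1.0
3.2917 [-0.292  0.133 -0.544] [0.557 0.141 0.409]
pred bar px [[218.827 230.932]
 [213.992 109.564]]
```

View pics/w1.png

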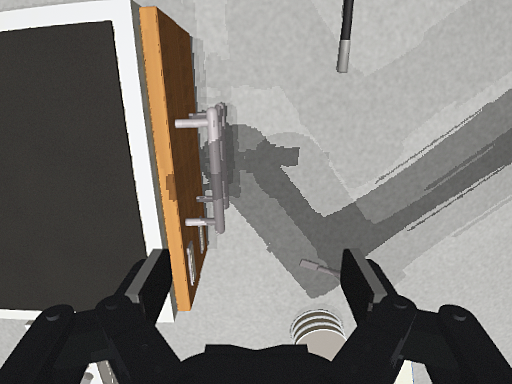

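The wrist view agrees with the top camera: bar ends at (213,108) and (221,232), within 3 px of the prediction. Next I hook one open finger behind the bar and pull.

Run:
```python
from h import *
np.set_printoptions(precision=3,suppress=True)
w=cam('wrist')
b=atz(w,[[221,232],[213,108]],.122);print('bar',b)
a=np.deg2rad(5.0);x=np.array([np.cos(a),np.sin(a),0])
m=b.mean(0)*.6+.4*np.array([.59,.226,.122])
R=np.c_[np.cross(-x,[0,0,-1]),-x,[0,0,-1]]
p=m-.029*x;p[2]=.19
move_to(p,R);p[2]=.104
print('down stop',move_linear(p,max_speed=.08,f_stop=8),get_position())
p0=np.array(get_position())
print('pull stop',move_linear(p0-.208*x,max_speed=.08,f_stop=15),get_position(),get_force())
p1=np.array(get_position());print('travel',(p0-p1)@x)
move_linear(p1+.006*x,max_speed=.05);q=np.array(get_position());q[2]=.2
move_linear(q);print('lift',get_force(),get_time_s())
v=q-.0*x;v[2]=.36
try: move_to(v+.06*x,R)
except MotionError as e: print(e)
w=cam('wrist');save(w,'w2.png');print(get_position(),get_time_s())
for th in ['loupe','slide_box']:
  for s in silhouettes('wrist',th)[:3]:
    m=s['pixels'].astype(np.uint8);print(th,round(s['p'],2),np.round(s['extent']),cv2.minAreaRect(cv2.findNonZero(m)))
    print(atz(w,[s['extent'][:2]],.1))
```

```text
bar [[0.583 0.289 0.122]
 [0.595 0.162 0.122]]
down stop True [0.561 0.223 0.106]
pull stop True [0.356 0.205 0.106] [ 2.979 -0.854 -0.424]
travel 0.20604999085973172
lift [-0.308 -0.562 -0.318] 8.3417
[0.422 0.211 0.358] 9.1083
loupe 0.8 [177. 164.  64. 140.] ((176.0, 166.5), (139.0, 62.0), 90.0)
[[0.526 0.233 0.1  ]]
slide_box 0.74 [184.  69.  77.  33.] ((184.1396484375, 67.67928314208984), (30.522226333618164, 73.951416015625), 88.9583740234375)
[[0.518 0.114 0.1  ]]
```

View pics/w2.png

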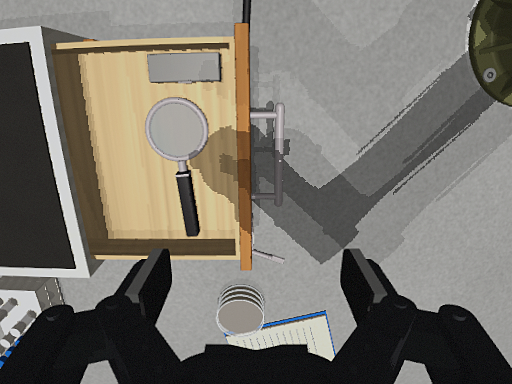

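The drawer is open. The lens glass is at (177,129), its black handle runs from (183,172) to (193,235), and the slide box is at (184,68). The bar is now at column 280. Before grasping I take two oblique wrist views of the cross rod to get the focal height.

Run:
```python
from h import *
import pickle
np.set_printoptions(precision=3,suppress=True)
w=cam('wrist')
print('glass',atz(w,[[177,129]],.1),'handle',atz(w,[[183,172],[193,235]],.106),'barnow',atz(w,[[280,105],[278,200]],.122),'panel in',atz(w,[[235,130]],.148))
out=[];views=[]
for tilt,p in ((45,[.38,-.2,.28]),(15,[.42,-.2,.33])):
    t=np.deg2rad(tilt);z=np.array([np.sin(t),0,-np.cos(t)]);x=np.array([-np.cos(t),0,-np.sin(t)]);R=np.c_[x,np.cross(z,x),z]
    q=inverse_kinematics(p,R);print(q)
    if q is None: continue
    movej(q);v=cam('wrist');views.append(v)
    print('cam',-v['R'].T@v['t'],proj(v,[[.628,-.155,.16],[.649,-.312,.16],[.578,-.295,.015],[.474,-.223,.008],[.68,-.198,.008]]))
    for s in silhouettes('wrist','cross_rod')[:2]: print(round(s['p'],2),s['extent'])
pickle.dump([dict(v) for v in views],open('v.pkl','wb'))
cv2.imwrite('pics/rod.png',np.hstack([cv2.resize(v['color'],(400,300),interpolation=cv2.INTER_AREA) for v in views])[:,:,::-1])
print(get_time_s())
```

```text
glass [[0.525 0.187 0.1  ]] handle [[0.515 0.241 0.106]
 [0.5   0.332 0.106]] barnow [[0.4   0.145 0.122]
 [0.389 0.263 0.122]] panel in [[0.449 0.175 0.148]]
[-0.024 -1.151 -0.776 -0.019 -1.16  -1.546]
cam [ 0.232 -0.199  0.31 ] [[286.564 217.114]
 [178.198 221.863]
 [190.169 112.138]
 [235.211  49.203]
 [255.858 147.155]]
0.68 [232.2, 220.7, 108.1, 40.7]
0.65 [38.1, 138.8, 72.2, 95.8]
[-0.01  -0.51  -0.236 -0.003 -1.583 -1.561]
cam [ 0.308 -0.199  0.43 ] [[288.219 274.885]
 [174.289 284.261]
 [197.318 184.669]
 [239.498 123.005]
 [256.104 228.897]]
0.63 [230.6, 283.5, 116.1, 41.0]
11.7833
```

View pics/rod.png

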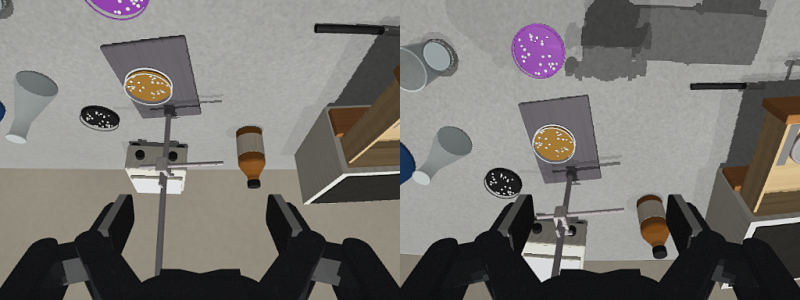

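Both views show the rod with its tip near (285,207) in the first and (285,267) in the second, somewhat lower than the 0.16 m I assumed. An enlarged crop will give precise readings.

Run:
```python
import pickle,cv2,numpy as np
v=pickle.load(open('v.pkl','rb'))
a=v[0]['color'][185:235,165:295];b=v[1]['color'][245:295,165:295]
cv2.imwrite('pics/rodc.png',np.vstack([cv2.resize(i,None,fx=6,fy=6,interpolation=cv2.INTER_CUBIC) for i in (a,b)])[:,:,::-1])
```

```text
(no output)
```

View pics/rodc.png

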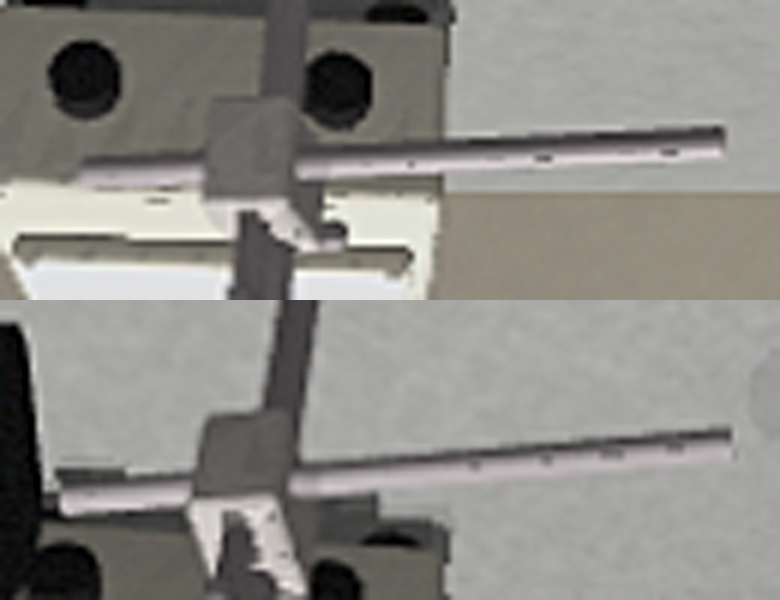

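```bash
cat > g.py <<'E'
from h import *
E
python3 - <<'E'
from h import *
import pickle
from scipy.optimize import least_squares
np.set_printoptions(precision=4,suppress=True)
v=pickle.load(open('v.pkl','rb'));top=cam('top')
L=[(v[0],[178.,213.2]),(v[1],[174.7,278.0]),(top,[372.1,181.9])]
Rr=[(v[0],[285.4,208.4]),(v[1],[286.4,268.4]),(top,[319.2,184.2])]
f=lambda p:np.concatenate([(proj(c,[p[3*i:3*i+3]])[0]-u) for i,S in enumerate((L,Rr)) for c,u in S])
for sel in ('all',):
    s=least_squares(f,[.649,-.312,.15,.628,-.155,.15]);print(s.x.reshape(2,3),s.fun.round(1),np.linalg.norm(s.x[:3]-s.x[3:]))
# dish centre in both views at top rim z=.023
from h import *
print('top',atz(top,[[355,213.2]],.023))
for c in v:
    hsv=cv2.cvtColor(c['color'],cv2.COLOR_RGB2HSV);m=cv2.inRange(hsv,(8,100,80),(22,255,255))
    n,l,st,ce=cv2.connectedComponentsWithStats(cv2.morphologyEx(m,cv2.MORPH_CLOSE,np.ones((7,7))))
    pc=proj(c,[[.578,-.295,.016]])[0];i=1+np.argmin(np.linalg.norm(ce[1:]-pc,axis=1))
    cnt=max(cv2.findContours((l==i).astype(np.uint8),0,1)[0],key=cv2.contourArea)
    P=atz(c,cnt.reshape(-1,2),.018)[:,:2].astype(np.float32);print(cv2.fitEllipse(P*1000))
E
```

```text
[[ 0.6536 -0.3153  0.1448]
 [ 0.6318 -0.156   0.1453]] [-0.2  0.2  0.1 -0.2 -0.2 -0.2 -0.2  0.   0.  -0.  -0.3  0. ] 0.16081333157428818
top [[ 0.5774 -0.2947  0.023 ]]
((572.5386352539062, -293.89013671875), (80.04731750488281, 81.55218505859375), 44.966835021972656)
((575.7083129882812, -294.83367919921875), (79.80674743652344, 82.19837951660156), 60.169776916503906)
```

Rod height is 0.145 m: residuals under 0.3 px, and its length comes out at 0.161 m against 0.160. The dish is at (0.576, -0.2945), 93 mm from the upright, which is within the given range. Next is the grasp, with one closer look at the handle on the way.

Run:
```python
from h import *
np.set_printoptions(precision=4,suppress=True)
def Rh(h): x=-h;z=np.array([0,0,-1.]);return np.c_[x,np.cross(z,x),z]
h=np.array([-.166,.986,0]);h/=np.linalg.norm(h);g=np.array([.525,.187,0])
p=g+.085*h;p[2]=.25
move_to(p,Rh(h));w=cam('wrist');save(w,'w3.png')
# refine the handle: dark pixels whose floor position lies near the predicted handle
m=(w['color'].max(2)<70).astype(np.uint8);uv=np.argwhere(m)[:,::-1]
P=atz(w,uv,.107)[:,:2];d=P-g[:2];al=d@h[:2];ac=d@np.array([-h[1],h[0]])
k=(al>.045)&(al<.165)&(abs(ac)<.03);Q=P[k]
print(k.sum(),'along',np.percentile(al[k],[1,99]),'across',np.percentile(ac[k],[2,50,98]))
r=cv2.minAreaRect((Q*1000).astype(np.float32));print(r)
for s in silhouettes('wrist','loupe')[:1]:
    print(s['p'],s['extent']); mm=s['pixels']&(~m.astype(bool)); 
    u=np.argwhere(mm)[:,::-1];G=atz(w,u,.099)[:,:2];a=(G-g[:2])@h[:2];G=G[a<.042]
    print('glass',(G.max(0)+G.min(0))/2,G.max(0)-G.min(0))
print(get_time_s())
```

```text
1658 along [0.0546 0.1473] across [-0.011  -0.0026  0.006 ]
((510.9712219238281, 286.65301513671875), (17.361093521118164, 95.66899108886719), 10.02754020690918)
0.58 [254.6, 139.1, 92.0, 203.7]
glass [0.5275 0.1888] [0.0814 0.0814]
13.7083
```

View pics/w3.png

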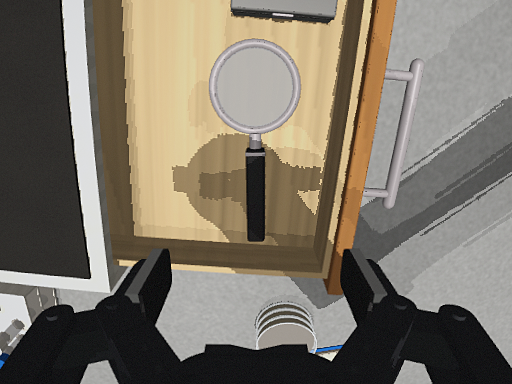

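The lens lies clear at glass (254,86) with the handle from (255,150) to (256,241). The fit gives 95.7 x 17.4 mm, matching its size. Grasping now.

Run:
```python
from h import *
np.set_printoptions(precision=4,suppress=True)
def Rh(h): x=-h;z=np.array([0,0,-1.]);return np.c_[x,np.cross(z,x),z]
h=np.array([-.174,.985,0]);h/=np.linalg.norm(h)
p=np.array([.5139,.2705,.15]);R=Rh(h)
move_to(p,R);p[2]=.104
print('stop',move_linear(p,max_speed=.06,f_stop=10),get_position(),get_force())
close();print('grip',get_opening(),get_gripper_force(),get_force(),get_position())
p=np.array(get_position());p[2]+=.03
move_linear(p,max_speed=.06);hold(.2);print('lift',get_opening(),get_gripper_force(),get_force())
p[2]=.30;move_linear(p,max_speed=.2);hold(.2);print(get_force(),get_wrist_torque(),get_position(),get_time_s())
hf=-np.array([.9907,.1356,0])
for q in ([.42,-.10,.30],):
    j=inverse_kinematics(q,Rh(hf));print(j)
t=np.array([.576,-.2945,0])+.085*hf;t[2]=.3
print(t,inverse_kinematics(t,Rh(hf)))
w=cam('wrist');save(w,'w4.png')
```

```text
stop False [0.5141 0.2706 0.1045] [1.0933 0.2268 0.9448]
grip 0.19296253768788313 60.962573607685044 [-0.0171  0.3453  2.9407] [0.5142 0.2707 0.1046]
lift 0.19405909076551808 60.209444761276245 [ 0.4076 -0.3892 -1.4982]
[ 0.3983 -0.0331 -1.0015] [0.0064 0.01   0.0113] [0.514  0.2705 0.2987] 17.775
[ 0.2388 -0.4001 -0.1982  0.     -1.7727  1.468 ]
[ 0.4918 -0.306   0.3   ] [-0.2105 -0.0021  0.1417  0.     -1.7146  1.9173]
```

View pics/w4.png

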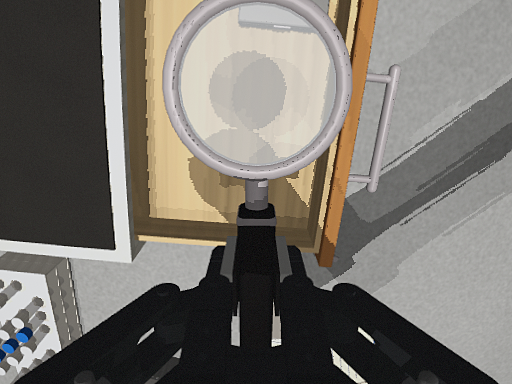

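The lens is held by its handle, with the rim from column 163 to 351 and its bottom at row 184. I check tilt against a level prediction, then carry it.

Run:
```python
from h import *
np.set_printoptions(precision=4,suppress=True)
def Rh(h): x=-h;z=np.array([0,0,-1.]);return np.c_[x,np.cross(z,x),z]
w=cam('wrist');p=np.array(get_position());R=np.array(get_tcp_rot());print('toolz',R[:,2])
t=np.linspace(0,2*np.pi,73)[:-1]
for al in (.083,.085,.087):
  for th in (-3,0,3):   # pitch of the lens about the grip, + = glass up
    a=np.deg2rad(th);gx=np.cos(a)*R[:,0]+np.array([0,0,np.sin(a)]);gz=np.cross(gx,R[:,1]);gz*=np.sign(gz[2])
    c=p+[0,0,-.0056]+gx*al-gz*.003
    u=proj(w,[c+.0415*(np.cos(k)*gx+np.sin(k)*R[:,1]) for k in t]);print(al,th,u.min(0),u.max(0))
hf=-np.array([.9907,.1356,0]);Rf=Rh(hf)
move_to([.42,-.10,.30],Rf)
tt=np.array([.576,-.2945,0])+.085*hf;tt[2]=.30
move_linear(tt,max_speed=.2);tt[2]=.1536
move_linear(tt,max_speed=.06,f_stop=8);hold(.3)
print(get_position(),get_force(),get_opening(),get_time_s())
s=cam('scene');tp=cam('top');w=cam('wrist');save(w,'w5.png')
a=cv2.resize(s['color'][200:300,150:250],(400,400),interpolation=cv2.INTER_CUBIC);b=cv2.resize(tp['color'][160:260,300:400],(400,400),interpolation=cv2.INTER_CUBIC)
cv2.imwrite('pics/fin.png',np.hstack([a,b])[:,:,::-1])
p=np.array(get_position());G=p-.085*hf;G[2]-=.0086
for n,c,o in (('scene',s,(150,200)),('top',tp,(300,160))):
    print(n,'lens rim, rod ends in crop px:',(proj(c,[G+.0415*np.array([np.cos(k),np.sin(k),0]) for k in (0,1.57,3.14,4.71)]+[[.6536,-.3153,.145],[.6318,-.156,.145]])-o)*4)
```

```text
toolz [-0.0008 -0.0008 -1.    ]
0.083 -3 [165.7651 -13.8981] [352.5903 179.6264]
0.083 0 [162.7365 -19.946 ] [355.8661 180.5413]
0.083 3 [159.5397 -25.6535] [359.322  181.7245]
0.085 -3 [165.48   -19.0397] [352.9051 175.5328]
0.085 0 [162.3606 -25.4536] [356.2791 176.4472]
0.085 3 [159.0619 -31.5563] [359.8452 177.6447]
0.087 -3 [165.1969 -24.1927] [353.2177 171.4089]
0.087 0 [161.986 -30.981] [356.6908 172.3162]
0.087 3 [158.5841 -37.4891] [360.3685 173.5218]
[ 0.4918 -0.306   0.1536] [-0.6524 -0.6986 -1.0772] 0.19378189069154952 23.85
scene lens rim, rod ends in crop px: [[208.3215 209.7376]
 [208.85   147.2989]
 [136.3745 153.4233]
 [133.4044 216.1145]
 [222.0929 253.6636]
 [340.2768 106.4074]]
top lens rim, rod ends in crop px: [[259.1827 131.1754]
 [202.0495 181.1164]
 [255.7902 241.1303]
 [312.8846 190.4903]
 [287.8476  86.6725]
 [ 75.4     97.0254]]
```

View pics/fin.png

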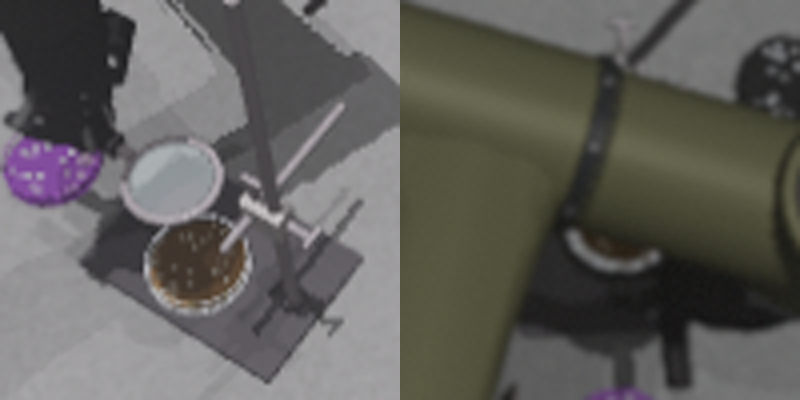

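The scene crop shows the rim around (171,180), against a prediction of (172,182). The rod ends sit at (225,248) and (342,104), also near prediction, with the dish below at about (197,265). A numeric fit of the rim and dish will check centring and tilt.

Run:
```python
from h import *
from scipy.optimize import least_squares
np.set_printoptions(precision=4,suppress=True)
p=np.array(get_position());R=np.array(get_tcp_rot());T=np.linspace(0,2*np.pi,181)[:-1]
G0=p+.085*R[:,0];G0[2]-=.0086
ims={}
for n in ('scene','wrist'):
    c=cam(n)
    for th,ctr in (('loupe',G0),('dish',np.array([.576,-.2945,.016]))):
        pc=proj(c,[ctr])[0]
        for s in silhouettes(n,th):
            print(n,th,round(s['p'],2),np.round(s['extent'],1),'pred c',pc)
    # edge fit on gradient: sample along radius for the strongest bright ridge (rim centre circle r=.0385)
    g=cv2.cvtColor(c['color'],cv2.COLOR_RGB2GRAY).astype(np.float32)
    ims[n]=(c,cv2.GaussianBlur(g,(0,0),.8))
# bright rim: maximise mean brightness of the ring minus its surroundings, for centre (dx,dy,dz), pitch, roll
def pts(q,r):
    a,b=q[3],q[4];gx=R[:,0]+np.array([0,0,a]);gy=R[:,1]+np.array([0,0,b])
    return G0+q[:3]+r*(np.cos(T)[:,None]*gx+np.sin(T)[:,None]*gy)
def samp(n,q,r):
    c,g=ims[n];u=proj(c,pts(q,r)).astype(np.float32)
    ok=(np.abs(T-np.pi)>.35)&(u[:,1]>0)&(u[:,1]<383)&(u[:,0]>0)
    return cv2.remap(g,u[:,:1],u[:,1:],1).ravel()[ok].mean()
from scipy.optimize import differential_evolution as de
for names in (['wrist'],['scene'],['wrist','scene']):
    f=lambda q:-sum(samp(n,q,.0385)-.5*samp(n,q,.0335)-.5*samp(n,q,.0445) for n in names)
    r=de(f,[(-.008,.008)]*2+[(-.01,.01)]+[(-.12,.12)]*2,maxiter=60,popsize=10,seed=1);print(names,r.x,r.fun,f(np.zeros(5)))
# dish by brown mask in scene
c=ims['scene'][0];m=cv2.inRange(cv2.cvtColor(c['color'],cv2.COLOR_RGB2HSV),(5,70,30),(25,255,255))
n,l,st,ce=cv2.connectedComponentsWithStats(m);pc=proj(c,[[.576,-.2945,.016]])[0]
for i in range(1,n):
    if st[i,4]>60 and np.linalg.norm(ce[i]-pc)<15: print('agar',ce[i],st[i],'pred',pc,atz(c,[ce[i]],.016))
print(get_force(),get_time_s())
```

```text
scene loupe 0.57 [183.8 242.8  48.2  30.3] pred c [192.9373 245.297 ]
scene dish 0.93 [194.5 321.1  30.2  30.3] pred c [198.9642 265.2806]
scene dish 0.75 [277.9 158.6  80.3  70.9] pred c [198.9642 265.2806]
scene dish 0.67 [199.9 267.   28.1  25.7] pred c [198.9642 265.2806]
scene dish 0.49 [164.3 240.5  21.4   9.6] pred c [198.9642 265.2806]
wrist loupe 0.91 [258.2 172.9 190.7 345.9] pred c [256.4866  87.6702]
wrist dish 0.79 [221.  252.7  37.6  52.3] pred c [255.9542  87.2527]
wrist dish 0.76 [445.   11.6  88.7  23.2] pred c [255.9542  87.2527]
['wrist'] [ 0.001  -0.0011 -0.0041 -0.1194 -0.0874] -40.13279342651367 -26.506245
['scene'] [-0.0028 -0.0001  0.0091 -0.1193 -0.0044] -17.05118179321289 -5.12249
['wrist', 'scene'] [-0.0031  0.001  -0.0013  0.1163  0.1188] -51.29757308959961 -31.628735
agar [199.4523 265.8838] [188 256  23  20 241] pred [198.9642 265.2806] [[ 0.579  -0.2951  0.016 ]]
[-0.2185 -0.6521 -1.8026] 24.3
```

Run:
```python
from h import *
from scipy.optimize import differential_evolution as de
np.set_printoptions(precision=4,suppress=True)
p=np.array(get_position());R=np.array(get_tcp_rot());T=np.linspace(0,2*np.pi,181)[:-1]
ims={}
for n in ('scene','wrist'):
    c=cam(n);ims[n]=(c,cv2.GaussianBlur(cv2.cvtColor(c['color'],cv2.COLOR_RGB2GRAY).astype(np.float32),(0,0),.8))
def samp(n,q,r,o):
    c,g=ims[n];a=q[1];gx=np.cos(a)*R[:,0]+np.array([0,0,np.sin(a)]);gz=np.array([0,0,np.cos(a)])-np.sin(a)*R[:,0]
    C=p+[0,0,-.0056]+(.085+q[0])*gx-.003*gz+q[2]*R[:,1]
    u=(proj(c,C+r*(np.cos(T)[:,None]*gx+np.sin(T)[:,None]*R[:,1]))+o).astype(np.float32)
    ok=(np.abs(T-np.pi)>.35)&(u[:,1]>0)&(u[:,1]<383)
    return cv2.remap(g,u[:,:1],u[:,1:],1).ravel()[ok].mean()
def val(n,q,o): return samp(n,q,.0385,o)-.5*samp(n,q,.0335,o)-.5*samp(n,q,.0445,o)
for tag,names in (('w',['wrist']),('s',['scene']),('ws',['wrist','scene'])):
    # o: small picture offset of each camera (calibration), bounded
    f=lambda q:-sum(val(n,q,q[3:5] if n=='wrist' else 0) for n in names)
    r=de(f,[(-.006,.006),(-.1,.1),(-.005,.005)]+[(-4,4)]*2,maxiter=80,popsize=12,seed=1);print(tag,r.x,r.fun)
    if tag=='s' or tag=='w':
        for a in np.arange(-.08,.081,.02):
            r=de(lambda q:f(np.r_[q[0],a,q[1:]]),[(-.006,.006),(-.005,.005)]+[(-4,4)]*2,maxiter=30,seed=1);print('  pitch',round(a,2),round(-r.fun,2),r.x[:2])
print(get_time_s())
```

```text
w [ 0.0012 -0.0469  0.0012 -2.1306  1.6918] -39.49403
  pitch -0.08 30.88 [ 0.003  -0.0014]
  pitch -0.06 38.73 [ 0.0022 -0.0005]
  pitch -0.04 39.3 [-0.0009 -0.0002]
  pitch -0.02 35.44 [-0.0006  0.0022]
  pitch 0.0 33.82 [-0.0033  0.0015]
  pitch 0.02 31.08 [-0.0036  0.0014]
  pitch 0.04 26.5 [-0.0016  0.0015]
  pitch 0.06 22.85 [-0.0029  0.0002]
  pitch 0.08 18.44 [0.0023 0.0048]
s [-0.006  -0.0171 -0.0036 -1.836   3.8685] -14.944091796875
  pitch -0.08 11.22 [-0.006 -0.005]
  pitch -0.06 13.01 [-0.006  -0.0043]
  pitch -0.04 14.36 [-0.006  -0.0041]
  pitch -0.02 14.96 [-0.006  -0.0036]
  pitch 0.0 14.73 [-0.0053 -0.0029]
  pitch 0.02 14.43 [-0.0041 -0.002 ]
  pitch 0.04 14.24 [-0.0029 -0.0013]
  pitch 0.06 14.09 [-0.0016 -0.0003]
  pitch 0.08 13.98 [-0.      0.0007]
ws [-0.0037  0.007  -0.0018  3.7497 -3.983 ] -46.920574
24.4
```

Run:
```python
from h import *
from scipy.optimize import differential_evolution as de
np.set_printoptions(precision=4,suppress=True)
c=cam('wrist');M=np.array(c['mount']);T=np.linspace(0,2*np.pi,181)[:-1]
def Rh(h): h=h/np.linalg.norm(h);x=-h;z=np.array([0,0,-1.]);return np.c_[x,np.cross(z,x),z]
def run(file,p,R,hasn):
    Rw=R@M[:3,:3];cc=dict(c);cc['R']=Rw.T;cc['t']=-Rw.T@(p+R@M[:3,3])
    g=cv2.GaussianBlur(cv2.cvtColor(cv2.imread(file),cv2.COLOR_BGR2GRAY).astype(np.float32),(0,0),.8)
    def s(q,r):
        u=proj(cc,q[:3]+r*(np.cos(T)[:,None]*R[:,0]+np.sin(T)[:,None]*R[:,1])).astype(np.float32)
        ok=(np.abs(T-np.pi)>.35)&(u[:,1]>0)&(u[:,1]<383);return cv2.remap(g,u[:,:1],u[:,1:],1).ravel()[ok].mean()
    f=lambda q:-(s(q,.0385)-.5*s(q,.0335)-.5*s(q,.0445))
    G=p+.085*R[:,0];G[2]=hasn
    r=de(f,[(G[0]-.01,G[0]+.01),(G[1]-.01,G[1]+.01),(G[2]-.015,G[2]+.015)],maxiter=80,popsize=15,seed=2);d=r.x-G
    print(file,'dalong',d@R[:,0],'dlat',d@R[:,1],'dz',d[2],-r.fun)
h=np.array([-.166,.986,0]);p=np.array([.525,.187,0])+.085*h/np.linalg.norm(h);p[2]=.25
run('pics/w3.png',p,Rh(h),.096)
run('pics/w4.png',np.array([.514,.2705,.2987]),Rh(np.array([-.174,.985,0])),.2987-.0086)
run('pics/w5.png',np.array(get_position()),np.array(get_tcp_rot()),.1536-.0086)
print(get_position(),get_time_s())
```

```text
pics/w3.png dalong -0.0003147973606193363 dlat -0.0014737768663240665 dz -0.006440171122395921 9.3392333984375
pics/w4.png dalong -1.3697264848576834e-05 dlat -0.004026839861056578 dz 0.010594525232395624 31.85089111328125
pics/w5.png dalong -0.0002791796435862906 dlat 0.00026788383344121286 dz -0.0038441878949753427 39.0145263671875
[ 0.4918 -0.306   0.1536] 24.45
```

In w3, with the lens known to lie flat, the fit shows the same apparent scale bias. That puts the held lens level and at the right height to about 1 mm, and along-handle and lateral errors are 0.3 mm. I nudge it 1.5 mm toward the mean dish estimate and hand in.

Run:
```python
from h import *
p=np.array(get_position())+[.0015,0,.0004]
move_linear(p,max_speed=.02);hold(.8)
print(get_position(),get_force(),get_opening(),get_gripper_force(),get_time_s())
print(finish_job())
```

```text
[ 0.49330936 -0.3060255   0.15401986] [ 0.6103507   0.13785411 -1.27063758] 0.1962196172531827 60.22698640823364 25.5
the job is handed in; nothing more can be done
None
```

I opened the drawer, took the lens out by its handle and handed the job in at about 25.5 s. The lens was held steady over the agar dish with its glass at the cross rod's height (about 0.145 m), centred and level to within a few millimetres and about a degree by my measurements; the slide box was not touched, and no result was reported back.

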